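Release the docked cassette and stack it

TASK

The blue-lidded instrument cassette is locked in its white dock. Swing both orange ejector levers of the dock fully outward so that they pry the cassette up, then lift it out and set it down gently on the green-lidded cassette, squarely on top with its four corner feet in the recesses of the green lid. Leave the levers open, the green cassette where it stands and the other things on the worktop alone.

Things in the scene. Friction and masses are not known exactly. Their poses are not given: they have to be found in the camera images.
- dock: white dock fixed to the worktop, 104 (x) x 216 (y) x 24 mm; origin at its underside's centre, z up. The blue cassette stands on its deck 24 mm up, long side along dock y, inside four white corner guides (26 mm above the deck, 2 mm play); between them the long sides are free over 84 mm for fingers. Orange levers pivot on pins along dock x at y = +90 (lever_a) and -90 mm (lever_b), 51 mm up.
- lever_a (a joint): lever at the dock's +y end, rad: 0 to 0.08 upright and locked, its claw over an ear on the cassette's end; 0.95 fully outward (end stop), top swung away from the dock's middle. Outward the claw clears the ear and the toe under it pries that end up about 11 mm and goes on carrying it. Stays where left; needs about 3 to 5 N at its upper part.
- lever_b (a joint): the same for the lever at the dock's -y end
- lever_a_tip (a point): centre of the top edge of lever_a, 70 mm from its pivot: 121 mm above the worktop when upright. The orange handle is 22 mm wide along dock x, 7 mm thick (its top 15 mm: 26 x 10 mm) and stands 43 mm above the docked cassette's lid, so it can be pushed outward from the inner side, over the lid.
- lever_b_tip (a point): the same point of lever_b
- blue_center (a point): centre, half-way up, of the cassette with the blue lid; x across it (64 mm, the way to grasp it), y along it (140 mm plus a 12 mm ear at each end), z up; 54 mm high, straight aluminium-coloured sides, 0.25 to 0.5 kg, same either way round. Four domed (half-ball) feet, 6 mm high, 12 mm across, at x = +-21, y = +-59 mm.
- green_center (a point): centre, half-way up, of the cassette with the green lid, loose on the worktop; shape, size and axes as the blue one. Its lid (top 27 mm above this point) has four recesses 16 x 16 mm, 5 mm deep, at x = +-21, y = +-59 mm. With the blue feet in them the blue centre is 49 mm above this point (1 mm gap between the two); with the feet on top of the lid, 54 mm.
- blue_cassette: the blue-lidded cassette; origin at the centre of its underside (feet), 27 mm below blue_center
- green_cassette: the green-lidded cassette; origin at the centre of its underside, 27 mm below green_center
- gauze_pack: bystander: teal carton 94 x 62 x 36 mm; origin at the centre of its underside
- cast_upper: bystander: cream plaster dental cast 65 x 62 x 28 mm; origin at the centre of its underside
There are look-alikes about, which are no part of the job. There is more than one size of the blue_cassette; the job needs the larger.

How it is judged:
On the way:
1. both levers are swung outward (beyond 0.7 rad) and carry the blue cassette, pried up at least 7 mm in the dock, not held by the fingers (value of joint each of lever_a, lever_b above 0.7 rad and z of blue_center in the frame of dock between 0.058 and 0.07 m and angle between blue_center's own z axis and vertical below 0.05 rad and horizontal distance between blue_center and dock below 0.01 m and contact force between the fingers and blue_cassette below 0.5 N), for 0.2 s.
At the end, for the whole second after the job is handed in: blue cassette at rest on the green: centres within 5 mm in plan, within 0.08 rad of parallel, both level within 0.05 rad, feet in the recesses (centres 46 to 51.5 mm apart in height); green one on the worktop within 30 mm of its start; both levers open beyond 0.6 rad (horizontal distance between blue_center and green_center below 0.005 m and z of blue_center in the frame of green_center between 0.046 and 0.0515 m and angle between the x axis of blue_center and the x axis of green_center, either way round below 0.08 rad and angle between each of blue_center, green_center's own z axis and vertical below 0.05 rad and height (world z) of green_center below 0.032 m and linear speed of blue_cassette below 0.02 m/s and distance of green_cassette from where it was at the start of the episode below 0.03 m and value of joint each of lever_a, lever_b above 0.6 rad); the robot touches nothing.
It fails at once if the blue cassette is dropped or slammed onto the green one (faster than 0.5 m/s just above it) (horizontal distance between blue_center and green_center below 0.05 m and z of blue_center in the frame of green_center below 0.075 m and linear speed of blue_cassette above 0.5 m/s).
It fails at once if a bystander (gauze pack, plaster cast) is moved by more than 30 mm (distance of any of gauze_pack, cast_upper from where it was at the start of the episode above 0.03 m).
It also fails if it takes over 53 s, if anything falls off the work surface, if the arm or the gripper's body presses on something with over 40 N, if the wrist force passes 120 N, or if a joint passes its speed limit or range.

ROBOT

A 7-joint arm with a two-finger parallel gripper is mounted at the origin on a cart in front of the work surface, level with it; the furniture and walls round the work are solid. World frame = base frame: x ahead of the robot, y to its left, z up, the work surface at z = 0. Lengths are in m, angles in rad, forces in N, time in s.
With the tool pointing down it reaches from about 0.425 to 0.925 m from the base axis. Payload 6.8 kg.
Tool frame: the origin (TCP) lies midway between the tips of the shut fingers; the grasp point (between the pads) lies 19 mm behind it; z points along the fingers, y is the line along which they close (so a half turn about z gives the same grasp; the last joint's range is limited). The gripper opens to 88 mm and grips with 3 to 60 N. Pads are 20 mm wide; open, the fingers measure 115 mm over their backs; the gripper's body (75 mm by 178 mm) begins 61 mm behind the grasp point.
Start: joints at [1.053, 0.477, 0.022, 1.555, -0.011, 1.109, -0.083], TCP at [0.269, -0.619, 0.223] pointing down, gripper open.
Joint ranges: [-2.96, 2.96], [-0.34, 2.1], [-1.41, 1.46], [0.24, 2.44], [-1.37, 4.51], [0.17, 1.92], [-2.96, 2.96]. Speed limits (rad/s): [2.39, 2.39, 3.14, 3.14, 3.14, 3.14, 3.14].

INTERFACE

Orientations are given as a rotation vector (axis times angle).
In Python, from plant import bot, cams, ticket gives the robot as it stands.
- The arm moves only by the shell command python3 -m handwheel 'ROWS' [FORCE]. ROWS is JSON, a list of rows, each a list of 3 entries, a list of its own where there are three numbers: the shift along the world's x, y, z normalised to -1 to 1, where 1 is 10 cm, then the turn, a rotation vector about the world's x, y, z normalised to -1 to 1, where 1 is 30 degrees, then the gripper's target within -1 to 1 (fully open at 1, half-way at 0, shut at -1). In form: [[[dx, dy, dz], [wx, wy, wz], claw], ...]. A call has 1 to 5 rows; each row is the pose to reach, as a shift and turn from the pose commanded when the call began; what a row does not reach only later rows make up. A row lasts 1/8 s, in which the tool goes at most 62.5 mm and 10.7 degrees, less where a joint would pass 70% of its speed; a pose out of reach is approached as far as the arm can. A call with a number of a shift or a turn outside -1 to 1 is refused whole. A call with a gripper value outside its range is refused whole. The fingers move at their own pace and stop on an object; FORCE is the grip in N (left out, the last holds). Time passes only in rows, so rows that repeat a pose let the fingers close. It gives the time, the measured TCP pose, the force, the opening and the grip force at its end, in the units of the state.
- bot.get_obs(): the state, without advancing time (a new reading comes with each control period).
- cams.read_camera(name): name is "scene" or "top" or "wrist"; returns a dict with "img" (480x640x3 uint8, red, green, blue), "intrinsics" (3x3 intrinsics, pixels), "R" (3x3) and "t" (3): a world point X has camera coordinates R X + t; the wrist camera has in their place "tool_from_camera" (4x4, takes a point from camera to tool coordinates, whose origin is the TCP and whose axes are the flange's). Camera axes: x right, y down, z forward; pixel columns grow to the right and rows downward; lengths in m; the calibration is good to about 2 mm. A picture is of the moment at which its call begins: read the wrist's pose just before it. There is no depth.
- ticket.finish_job(): hands the job in; it is judged then, once.
The state is a dict: "clock": time; "joints": joint angles; "qd": joint speeds; "effort": joint torques, N m; "position": TCP position; "tool_rot": TCP orientation; "contact_force": force on the tool from outside, world axes, zero at the start; "moment": the same for the moment, N m; "width": finger opening in m; "finger_force": force on a finger pad.
Only numpy, scipy, OpenCV 4.12 (cv2) and the standard library are available. Lean on these libraries where they do the work, as an engineer would, in place of code of your own. Each camera call takes 0.05 s, during which the arm holds its last target. There are 200 camera calls.

## Working session

There is one attempt and no reset: what is moved stays moved. The work goes in short steps, Python scripts to look and compute and a shell command to move; the robot and the scene stay as the last step left them, time stands still between calls to the robot, and variables do not carry over. Pictures are saved under pics/ and viewed, at most 10 in all, crops included, and the job is handed in when it is done.

```bash
ls; mkdir -p pics
python3 - <<'E'
from plant import bot,cams,ticket
import cv2,numpy as np,pickle
o=bot.get_obs();print(o)
d={n:cams.read_camera(n) for n in("scene","top")}
pickle.dump(d,open('c.pkl','wb'))
for n in d:
    cv2.imwrite(f'pics/{n}0.png',d[n]['img'][:,:,::-1]);print(n,d[n]['intrinsics'],d[n]['R'],d[n]['t'])
E
```

```text
pics
{'clock': 0.0, 'joints': array([ 1.05293271,  0.4777263 ,  0.02235708,  1.55644934, -0.01149598,
        1.1092766 , -0.08309064]), 'qd': array([-2.51943471e-04,  9.76946176e-04,  1.83194092e-03, -7.81621038e-04,
        7.64137590e-04, -4.11479837e-05,  9.51582241e-04]), 'effort': array([ 9.14875236e-04, -5.82847703e+01,  1.53481834e+00, -2.72612518e+01,
       -5.44084772e-02,  1.68742763e-02,  9.55850123e-05]), 'position': array([ 0.26865344, -0.61858576,  0.22173243]), 'tool_rot': array([-3.07425388e+00, -6.38850161e-01,  7.62784698e-04]), 'contact_force': array([ 0.49658466,  0.67071305, -1.38877608]), 'moment': array([ 0.03312388,  0.03864645, -0.01222529]), 'finger_force': 0.0, 'width': 0.08768771486347123}
scene [[463.50632235   0.         319.3595227 ]
 [  0.         463.50632235 246.06959417]
 [  0.           0.           1.        ]] [[-0.90705569 -0.42096428 -0.00624832]
 [-0.30904718  0.67583865 -0.66912776]
 [ 0.28590175 -0.60500511 -0.74312112]] [0.38720551 0.176851   0.99804419]
top [[511.41696221   0.         309.42367458]
 [  0.         511.41696221 240.04815463]
 [  0.           0.           1.        ]] [[-0.02527381 -0.99964125 -0.00886603]
 [-0.98570522  0.02639729 -0.16639834]
 [ 0.16657268  0.00453377 -0.98601876]] [0.012667   0.46178653 1.24303895]
```

View pics/scene0.png

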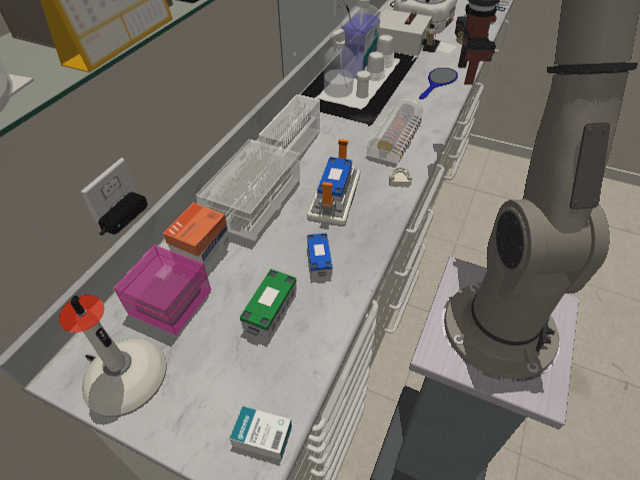

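View pics/top0.png

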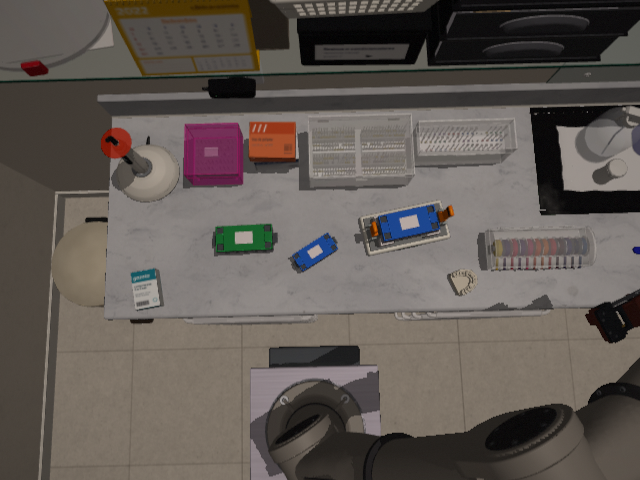

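The scene view shows the dock with the large blue cassette at about (335,185), orange levers at (343,150) and (327,195), green cassette at (268,302), the small blue look-alike at (319,255), gauze at (262,432) and cast at (400,177). In the top view the dock is at (405,228), green at (244,238), levers at (375,228) and (447,212).

```bash
cat > h.py <<'E'
import numpy as np,cv2
from scipy.spatial.transform import Rotation as Ro
def plane(px,K,R,t,z):
    """pixels -> world points at height z (world->camera R,t)"""
    p=np.c_[np.asarray(px,float).reshape(-1,2),np.ones(len(px))]
    d=np.linalg.solve(K,p.T).T@R; c=-R.T@t
    return c+d*((z-c[2])/d[:,2])[:,None]
def mask(img,col):
    h=cv2.cvtColor(img,cv2.COLOR_RGB2HSV)
    lo,hi={'blue':((105,140,60),(125,255,255)),'green':((50,120,40),(85,255,255)),'orange':((5,170,90),(18,255,255))}[col]
    return cv2.inRange(h,lo,hi)
def blobs(img,col,amin=80):
    cs=cv2.findContours(mask(img,col),cv2.RETR_EXTERNAL,cv2.CHAIN_APPROX_NONE)[0]
    return sorted([c[:,0] for c in cs if cv2.contourArea(c)>amin],key=lambda c:-cv2.contourArea(c))
def rect(px,K,R,t,z):
    w=plane(px,K,R,t,z)[:,:2]
    (c,s,a)=cv2.minAreaRect((w*1000).astype(np.float32))
    if s[0]<s[1]: a+=90
    a=(a+90)%180-90 # direction of long axis, deg from world x
    return np.round(c,1),np.round(sorted(s),1),round(a,1)
def wristcam(bot,cams):
    o=bot.get_obs(); c=cams.read_camera('wrist')
    T=np.eye(4);T[:3,:3]=Ro.from_rotvec(o['tool_rot']).as_matrix();T[:3,3]=o['position']
    W=np.linalg.inv(T@np.asarray(c['tool_from_camera']))
    return c['img'],c['intrinsics'],W[:3,:3],W[:3,3],o
E
python3 - <<'E'
import pickle;from h import *
d=pickle.load(open('c.pkl','rb'))
for n in d:
    c=d[n];a=(c['intrinsics'],c['R'],c['t'])
    for col,z in(('blue',.078),('green',.054),('orange',.118)):
        for b in blobs(c['img'],col,30)[:5]:print(n,col,b.mean(0).round(),len(b),*rect(b,*a,z))
E
```

```text
scene blue [333. 177.] 138 [ 491.3 -236.1] [ 64.2 149.1] -79.1
scene blue [318. 250.] 120 [417.2  22.3] [ 46.4 105.1] -58.5
scene blue [436.  84.] 100 [ 363.8 -794.1] [ 91.3 180. ] -85.4
scene green [268. 299.] 149 [468. 168.] [ 66.1 143.5] -88.5
scene orange [200. 224.] 393 [688.1  98.8] [ 99.9 112.9] 88.3
scene orange [327. 193.] 56 [ 462.2 -121.7] [22.3 76.4] -63.4
scene orange [ 68. 317.] 147 [768.  405.9] [24.2 68. ] -39.7
scene orange [342. 151.] 34 [ 496.1 -293.4] [16.1 57. ] -67.2
top blue [408. 221.] 195 [ 492.6 -243. ] [ 64.3 141.7] -79.2
top blue [313. 251.] 116 [427.  -11.6] [ 47.6 103.7] -58.7
top green [246. 237.] 178 [469.7 163.3] [ 63.5 139.1] -88.6
top orange [272. 140.] 157 [699.2  86.1] [ 89.3 109.9] 88.4
top orange [375. 228.] 31 [ 472.4 -154.3] [ 9.7 32.2] 8.5
```

```bash
H="python3 -m handwheel"
python3 -m handwheel '[[[0.28,0.47,0.15],[0,0,0.32],-1],[[0.56,0.94,0.15],[0,0,0.644],-1],[[0.56,0.94,0.15],[0,0,0.644],-1]]' 10
python3 -m handwheel '[[[0.28,0.47,0.15],[0,0,0.32],-1],[[0.56,0.94,0.15],[0,0,0.644],-1],[[0.56,0.94,0.15],[0,0,0.644],-1]]'
python3 -m handwheel '[[[0.28,0.47,0.15],[0,0,0.32],-1],[[0.56,0.94,0.15],[0,0,0.644],-1],[[0.56,0.94,0.15],[0,0,0.644],-1]]'
python3 -m handwheel '[[[0.28,0.47,0.15],[0,0,0.32],-1],[[0.56,0.94,0.15],[0,0,0.644],-1],[[0.56,0.94,0.15],[0,0,0.644],-1],[[0.56,0.94,0.15],[0,0,0.644],-1]]'
python3 - <<'E'
from plant import bot,cams
from h import *
im,K,R,t,o=wristcam(bot,cams)
print(o['clock'],o['position'],o['tool_rot'],o['contact_force'],o['joints'].round(2))
print('yaw of tool y',np.degrees(np.arctan2(*Ro.from_rotvec(o['tool_rot']).as_matrix()[1::-1,1])))
cv2.imwrite('pics/w1.png',im[:,:,::-1])
for col,z in(('blue',.078),('orange',.118)):
    for b in blobs(im,col)[:4]:print(col,b.mean(0).round(),*rect(b,K,R,t,z))
E
```

```text
clock: 0.48
position: [0.3287, -0.5208, 0.2377]
tool_rot: [-2.919, -1.158, -0.004]
contact_force: [-0.9, -0.9, -0.9]
width: 0.0613
finger_force: 0.0
clock: 0.85
position: [0.3835, -0.4278, 0.2527]
tool_rot: [-2.685, -1.629, -0.002]
contact_force: [-0.2, -1.0, -0.8]
width: 0.0315
finger_force: 0.0
clock: 1.23
position: [0.4388, -0.3346, 0.2677]
tool_rot: [-2.376, -2.055, -0.002]
contact_force: [-1.5, -1.3, 0.2]
width: 0.0021
finger_force: 0.0
clock: 1.72
position: [0.4918, -0.2458, 0.2821]
tool_rot: [-2.01, -2.414, 0.002]
contact_force: [-0.1, -1.1, 0.6]
width: 0.0004
finger_force: 0.0
1.725 [ 0.49177937 -0.24583806  0.28207184] [-2.00974154e+00 -2.41377394e+00  2.25714770e-03] [-0.13501205 -1.13048591  0.64512911] [ 0.69  0.25 -0.4   1.76  0.11  1.15  0.43]
yaw of tool y 10.43751657135568
blue [325. 212.] [ 492.6 -242.4] [ 63.3 139.1] -79.4
orange [324.  97.] [ 475.8 -153.4] [ 8.6 24.8] 10.4
orange [324. 111.] [ 477.7 -163.7] [ 8. 19.] 10.4
```

View pics/w1.png

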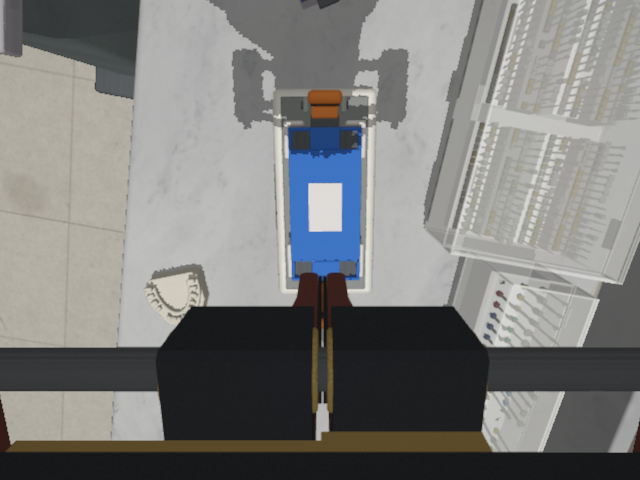

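The wrist view shows the blue lid at (325,205), lever A at (324,103), lever B hidden behind the fingers; the estimate (0.4926, -0.2424), long axis -79.4°, agrees with the top camera. Descend inside lever A and push.

```bash
python3 -m handwheel '[[[-0.06,0.33,-0.5],[0,0,0],-1],[[-0.12,0.65,-0.95],[0,0,0],-1],[[-0.12,0.65,-0.95],[0,0,0],-1]]'
python3 -m handwheel '[[[0,0,-0.5],[0,0,0],-1],[[0,0,-0.95],[0,0,0],-1],[[0,0,-0.95],[0,0,0],-1]]'
python3 -m handwheel '[[[-0.02,0.1,0],[0,0,0],-1],[[-0.04,0.2,0],[0,0,0],-1],[[-0.055,0.3,0],[0,0,0],-1],[[-0.055,0.3,0],[0,0,0],-1]]'
```

```text
clock: 2.15
position: [0.4774, -0.1775, 0.1844]
tool_rot: [-2.0, -2.414, 0.005]
contact_force: [-0.7, -0.4, 0.7]
width: 0.0006
finger_force: 0.0
clock: 2.52
position: [0.4788, -0.1801, 0.0909]
tool_rot: [-2.005, -2.413, 0.004]
contact_force: [-0.6, 0.8, 0.6]
width: 0.0006
finger_force: 0.0
clock: 3.02
position: [0.4761, -0.1474, 0.0938]
tool_rot: [2.001, 2.42, 0.001]
contact_force: [-0.9, -0.9, 1.1]
width: 0.0005
finger_force: 0.7
```

```bash
python3 -m handwheel '[[[-0.02,0.08,-0.02],[0,0,0],-1],[[-0.035,0.16,-0.05],[0,0,0],-1],[[-0.045,0.23,-0.08],[0,0,0],-1],[[-0.045,0.23,-0.08],[0,0,0],-1]]'
python3 -m handwheel '[[[-0.01,0.04,-0.02],[0,0,0],-1],[[-0.01,0.07,-0.02],[0,0,0],-1],[[-0.01,0.07,-0.02],[0,0,0],-1]]'
```

```text
clock: 3.52
position: [0.4708, -0.1242, 0.0845]
tool_rot: [-2.002, -2.42, -0.001]
contact_force: [0.1, 0.0, 0.7]
width: 0.0006
finger_force: 0.5
clock: 3.9
position: [0.4706, -0.1221, 0.0833]
tool_rot: [2.004, 2.414, -0.004]
contact_force: [1.4, -14.2, 3.9]
width: 0.0005
finger_force: 6.1
```

```bash
python3 -m handwheel '[[[0.02,-0.1,0.1],[0,0,0],-1],[[0.02,-0.1,0.6],[0,0,0],-1],[[0.02,-0.3,0.7],[0,0,0],-1]]'
python3 -m handwheel '[[[0.08,-0.4,0],[0,0,0],-1],[[0.16,-0.8,0],[0,0,0],-1],[[0.16,-0.8,0],[0,0,0],-1]]'
python3 -m handwheel '[[[0.08,-0.4,0],[0,0,0],-1],[[0.17,-0.8,0],[0,0,0],-1],[[0.17,-0.8,0],[0,0,0],-1]]'
python3 - <<'E'
from plant import bot,cams
from h import *
im,K,R,t,o=wristcam(bot,cams)
print(o['clock'],o['position'])
c=cams.read_camera('scene')['img'][100:260,240:440]
cv2.imwrite('pics/s2.png',cv2.resize(np.hstack([c,cv2.resize(im,(213,160))])[:,:,::-1],None,fx=1.9,fy=1.9,interpolation=cv2.INTER_CUBIC))
for col,z in(('blue',.083),('orange',.09)):
    for b in blobs(im,col)[:4]:print(col,b.mean(0).round(),*rect(b,K,R,t,z))
E
```

```text
clock: 4.28
position: [0.4737, -0.1462, 0.1555]
tool_rot: [1.998, 2.421, 0.005]
contact_force: [-0.3, -0.3, -0.3]
width: 0.0004
finger_force: 0.0
clock: 4.65
position: [0.4877, -0.2305, 0.1525]
tool_rot: [-2.008, -2.415, -0.0]
contact_force: [0.4, 0.1, 0.2]
width: 0.0008
finger_force: 0.0
clock: 5.03
position: [0.5048, -0.3097, 0.1523]
tool_rot: [-2.007, -2.416, -0.001]
contact_force: [-0.6, 0.8, -0.8]
width: 0.0007
finger_force: 0.0
5.025 [ 0.50477968 -0.30967508  0.15229504]
blue [324. 110.] [ 493.2 -245.3] [ 64.9 133.6] -79.4
orange [325. 266.] [ 506.9 -316.5] [10.8 20.1] 10.6
```

View pics/s2.png

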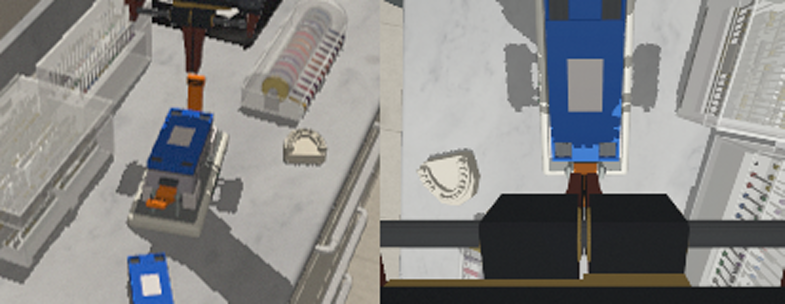

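The scene crop shows lever A (160,198) swung fully out and its cassette end raised; lever B (197,92) still upright, with the fingers just inside it. Push lever B.

```bash
python3 -m handwheel '[[[0,0,-0.4],[0,0,0],-1],[[0,0,-0.6],[0,0,0],-1],[[0,0,-0.6],[0,0,0],-1]]'
python3 -m handwheel '[[[0.02,-0.1,0],[0,0,0],-1],[[0.04,-0.2,0],[0,0,0],-1],[[0.055,-0.3,0],[0,0,0],-1],[[0.055,-0.3,0],[0,0,0],-1]]'
python3 -m handwheel '[[[0.02,-0.08,-0.02],[0,0,0],-1],[[0.035,-0.16,-0.05],[0,0,0],-1],[[0.045,-0.23,-0.08],[0,0,0],-1],[[0.045,-0.23,-0.08],[0,0,0],-1]]'
python3 -m handwheel '[[[0.01,-0.04,-0.02],[0,0,0],-1],[[0.01,-0.07,-0.02],[0,0,0],-1],[[0.01,-0.07,-0.02],[0,0,0],-1]]'
```

```text
clock: 5.5
position: [0.504, -0.3063, 0.0913]
tool_rot: [-1.999, -2.419, 0.0]
contact_force: [-1.0, 0.2, 0.6]
width: 0.0004
finger_force: 0.0
clock: 6.0
position: [0.5108, -0.339, 0.093]
tool_rot: [2.004, 2.418, 0.001]
contact_force: [-0.5, 0.9, 0.0]
width: 0.0004
finger_force: 0.5
clock: 6.5
position: [0.5151, -0.3613, 0.0844]
tool_rot: [-2.003, -2.42, -0.001]
contact_force: [0.2, 3.8, -1.3]
width: 0.0003
finger_force: 1.5
clock: 6.88
position: [0.5156, -0.3623, 0.0832]
tool_rot: [-1.995, -2.417, -0.005]
contact_force: [-6.9, 17.3, 13.8]
width: 0.0005
finger_force: 10.9
```

```bash
python3 -m handwheel '[[[-0.02,0.1,0.1],[0,0,0],-1],[[-0.02,0.1,0.6],[0,0,0],-1],[[-0.06,0.3,0.9],[0,0,0],-1],[[-0.06,0.3,0.9],[0,0,0],1]]'
python3 -m handwheel '[[[-0.1,0.5,0.5],[0,0,0],1],[[-0.17,0.95,0.8],[0,0,0],1],[[-0.17,0.95,0.8],[0,0,0],1],[[-0.17,0.95,0.8],[0,0,0],1],[[-0.17,0.95,0.8],[0,0,0],1]]'
python3 - <<'E'
from plant import bot,cams
from h import *
im,K,R,t,o=wristcam(bot,cams)
print(o['clock'],o['position'],o['width'])
s=cams.read_camera('scene')
T=cams.read_camera('top')
c=s['img'][100:260,240:440]
cv2.imwrite('pics/s3.png',cv2.resize(np.hstack([c,cv2.resize(im,(213,160))])[:,:,::-1],None,fx=1.9,fy=1.9,interpolation=cv2.INTER_CUBIC))
for n,I,a in(('w',im,(K,R,t)),('top',T['img'],(T['intrinsics'],T['R'],T['t'])),('sc',s['img'],(s['intrinsics'],s['R'],s['t']))):
  for col,z in(('blue',.089),('orange',.09)):
    for b in blobs(I,col,30)[:4]:print(n,col,b.mean(0).round(),*rect(b,*a,z))
E
```

```text
clock: 7.38
position: [0.5119, -0.3392, 0.1763]
tool_rot: [1.998, 2.415, 0.0]
contact_force: [0.0, -0.6, -0.4]
width: 0.007
finger_force: 0.0
clock: 8.0
position: [0.4921, -0.2449, 0.2512]
tool_rot: [-2.005, -2.416, 0.002]
contact_force: [-0.3, -0.4, -0.2]
width: 0.0569
finger_force: 0.0
8.0 [ 0.49211559 -0.24494772  0.25121094] 0.05694274341971341
w blue [324. 215.] [ 493.3 -245.4] [ 63.5 140. ] -79.1
w orange [324.  69.] [ 472.  -134.3] [20.9 44.6] -79.4
w orange [325. 327.] [ 511.  -336.5] [20.4 35.5] -79.3
w orange [324.  24.] [ 466.3 -104. ] [13.  24.4] 10.6
w orange [324. 112.] [ 477.5 -163.6] [ 3.6 19.6] 10.6
top blue [403. 222.] [ 490.4 -230.8] [ 64.  110.7] -78.6
top blue [314. 251.] [425.5 -11.5] [ 47.  102.8] -58.7
top blue [636. 250.] [ 409.  -777.7] [14.2 15. ] -7.4
top orange [272. 140.] [709.8  88.2] [ 91.4 112.5] 88.4
top orange [364. 232.] [ 468.9 -132.4] [21.4 39.7] -83.3
sc blue [335. 172.] [ 492.7 -240.9] [ 64.8 150.5] -79.3
sc blue [319. 249.] [413.  31.] [ 46.1 103.5] -58.9
sc blue [436.  85.] [ 360.4 -773.9] [ 90.  177.5] -85.4
sc orange [185. 221.] [740.7  80.7] [ 41.4 124.2] 88.3
sc orange [207. 225.] [685.6  75.5] [ 61.2 111.9] -89.0
sc orange [325. 204.] [ 463.7 -115.6] [26.9 46.6] 86.9
sc orange [345. 145.] [ 511.3 -354.1] [22.9 70.6] -72.1
```

View pics/s3.png

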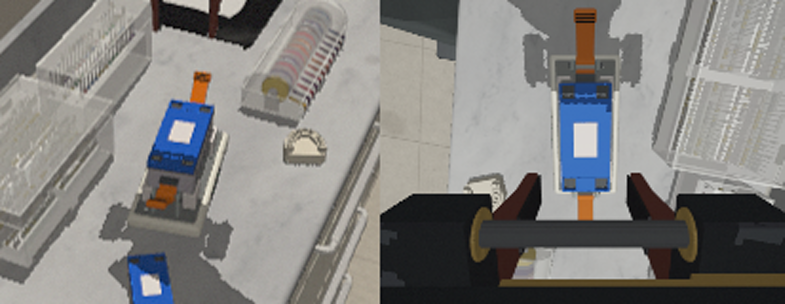

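The crop shows both orange levers folded outward ((160,195) and (202,90) in the scene half) and the blue cassette level and raised. Wrist estimate (0.493, -0.245). Descend and grasp.

```bash
python3 -m handwheel '[[[0,-0.01,-0.5],[0,0,0],1],[[0,-0.01,-0.9],[0,0,0],1],[[0,-0.01,-0.9],[0,0,0],1]]'
python3 -m handwheel '[[[0,0,-0.4],[0,0,0],1],[[0,0,-0.8],[0,0,0],1],[[0,0,-1.0],[0,0,0],1],[[0,0,-1.0],[0,0,0],1]]'
python3 -m handwheel '[[[0,0,-0.17],[0,0,0],1],[[0,0,-0.17],[0,0,0],-1],[[0,0,-0.17],[0,0,0],-1],[[0,0,-0.17],[0,0,0],-1],[[0,0,-0.17],[0,0,0],-1]]' 30
```

```text
clock: 8.52
position: [0.4906, -0.2437, 0.1597]
tool_rot: [-2.0, -2.414, 0.003]
contact_force: [-0.5, -0.5, 0.5]
width: 0.0879
finger_force: 0.0
clock: 9.02
position: [0.4931, -0.2444, 0.0628]
tool_rot: [-2.003, -2.419, 0.0]
contact_force: [-0.4, 0.5, 0.6]
width: 0.0878
finger_force: 0.0
clock: 9.65
position: [0.4934, -0.2443, 0.0462]
tool_rot: [2.003, 2.419, 0.0]
contact_force: [0.6, 0.3, 2.5]
width: 0.0638
finger_force: 30.0
```

```bash
python3 -m handwheel '[[[0,0,0.1],[0,0,0],-1],[[0,0,0.3],[0,0,0],-1],[[0,0,0.6],[0,0,0],-1],[[0,0,1.0],[0,0,0],-1],[[0,0,1.0],[0,0,0],-1]]'
python3 -m handwheel '[[[0,0.2,0.4],[0,0,0],-1],[[-0.05,0.5,0.8],[0,0,-0.1],-1],[[-0.05,0.9,1.0],[0,0,-0.31],-1],[[-0.05,0.9,1.0],[0,0,-0.31],-1]]'
python3 -m handwheel '[[[-0.02,0.3,0],[0,0,0],-1],[[-0.05,0.6,0],[0,0,0],-1],[[-0.05,0.9,0],[0,0,0],-1],[[-0.05,0.9,0],[0,0,0],-1]]'
python3 -m handwheel '[[[-0.02,0.3,0],[0,0,0],-1],[[-0.03,0.5,0],[0,0,0],-1],[[-0.03,0.6,0],[0,0,0],-1],[[-0.03,0.6,0],[0,0,0],-1],[[-0.03,0.6,0],[0,0,0],-1]]'
python3 - <<'E'
from plant import bot,cams
from h import *
im,K,R,t,o=wristcam(bot,cams)
print(o['clock'],o['position'],o['width'],o['finger_force'],o['contact_force'])
print('yaw of tool y',np.degrees(np.arctan2(*Ro.from_rotvec(o['tool_rot']).as_matrix()[1::-1,1])))
T=cams.read_camera('top')
cv2.imwrite('pics/w4.png',im[:,:,::-1])
z0=o['position'][2]-.045+.089
for n,I,a in(('w',im,(K,R,t)),('top',T['img'],(T['intrinsics'],T['R'],T['t']))):
  for col,z in(('blue',z0),('green',.054)):
    for b in blobs(I,col,100)[:4]:print(n,col,b.mean(0).round(),b.min(0),b.max(0),*rect(b,*a,z))
E
```

```text
clock: 10.28
position: [0.4947, -0.2448, 0.1487]
tool_rot: [2.0, 2.416, 0.002]
contact_force: [0.6, -0.0, -4.1]
width: 0.0639
finger_force: 30.0
clock: 10.78
position: [0.4884, -0.1506, 0.2464]
tool_rot: [2.187, 2.254, 0.002]
contact_force: [0.6, -0.1, -4.0]
width: 0.0637
finger_force: 30.0
clock: 11.28
position: [0.482, -0.0623, 0.2443]
tool_rot: [-2.187, -2.253, 0.002]
contact_force: [-0.7, -0.6, -3.7]
width: 0.064
finger_force: 30.0
clock: 11.9
position: [0.4799, -0.0055, 0.2453]
tool_rot: [-2.195, -2.248, 0.001]
contact_force: [-0.3, -0.0, -3.2]
width: 0.0639
finger_force: 30.0
11.9 [ 0.47990082 -0.005483    0.24532459] 0.06388846686359209 29.998090602457523 [-0.29055658 -0.04703359 -3.2296005 ]
yaw of tool y 1.3737853795110309
w blue [322. 236.] [207 123] [436 346] [478.6  29.8] [64.  67.8] -88.6
w blue [322. 418.] [225 391] [418 439] [480.  -29.5] [18.4 63.3] 1.4
w green [314.  46.] [275   0] [355  92] [470.7 127.8] [62.5 67.2] -88.5
top blue [284. 211.] [278 197] [295 228] [478.2  46.3] [34.1 63.5] 2.6
top green [246. 237.] [216 224] [272 251] [470.2 163.4] [ 63.6 139. ] -88.5
```

View pics/w4.png

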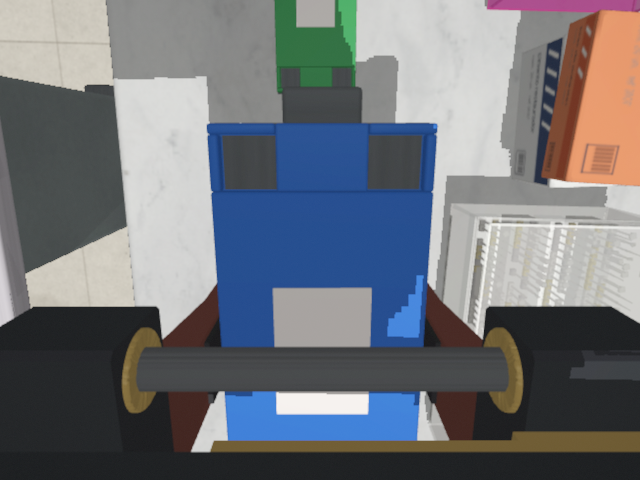

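The picture shows the held blue cassette (far lid edge at row 123, centred on column 322) and the near end of the green one (column 314, edge at row 92). Relative shift needed: about (-9.5, +170) mm.

```bash
python3 -m handwheel '[[[-0.03,0.3,0],[0,0,0],-1],[[-0.05,0.6,0],[0,0,0],-1],[[-0.05,0.9,0],[0,0,0],-1],[[-0.05,0.9,0],[0,0,0],-1]]'
python3 -m handwheel '[[[-0.03,0.3,0],[0,0,-0.0],-1],[[-0.045,0.6,-0.4],[0,0,0],-1],[[-0.045,0.8,-0.8],[0,0,0],-1],[[-0.045,0.8,-1.0],[0,0,0],-1],[[-0.045,0.8,-1.0],[0,0,0],-1]]'
python3 -m handwheel '[[[0,0,-0.3],[0,0,0],-1],[[0,0,-0.5],[0,0,0],-1],[[0,0,-0.65],[0,0,0],-1],[[0,0,-0.65],[0,0,0],-1],[[0,0,-0.65],[0,0,0],-1]]'
python3 - <<'E'
from plant import bot,cams
from h import *
im,K,R,t,o=wristcam(bot,cams)
print(o['clock'],o['position'],o['width'],o['contact_force'])
print('yaw of tool y',np.degrees(np.arctan2(*Ro.from_rotvec(o['tool_rot']).as_matrix()[1::-1,1])))
T=cams.read_camera('top');S=cams.read_camera('scene')
cv2.imwrite('pics/s5.png',np.hstack([cv2.resize(S['img'][220:360,210:340],(390,420)),cv2.resize(im,(400,420))])[:,:,::-1])
z0=o['position'][2]-.045+.089
C=[('w',im,(K,R,t))]+[(n,c['img'],(c['intrinsics'],c['R'],c['t'])) for n,c in(('top',T),('sc',S))]
for n,I,a in C:
  for col,z in(('blue',z0),('green',.054)):
    for b in blobs(I,col,60)[:3]:print(n,col,b.mean(0).round(),b.min(0),b.max(0),*rect(b,*a,z))
E
```

```text
clock: 12.5
position: [0.4749, 0.0879, 0.2459]
tool_rot: [-2.189, -2.253, -0.002]
contact_force: [0.3, 0.4, -3.2]
width: 0.064
finger_force: 30.0
clock: 13.12
position: [0.4697, 0.1642, 0.1442]
tool_rot: [-2.193, -2.248, 0.006]
contact_force: [-0.5, -0.3, -3.8]
width: 0.0639
finger_force: 30.0
clock: 13.75
position: [0.4713, 0.166, 0.0816]
tool_rot: [2.193, 2.249, 0.002]
contact_force: [-0.4, -0.7, -2.5]
width: 0.064
finger_force: 30.0
13.75 [0.47125413 0.16601196 0.0815872 ] 0.0640038784199125 [-0.36662659 -0.71566728 -2.53856204]
yaw of tool y 1.4363148849534375
w blue [322. 236.] [207 123] [436 346] [469.8 201.2] [64.  67.8] -88.6
w blue [322. 418.] [225 391] [418 439] [471.2 142. ] [18.4 63.4] 1.4
sc blue [256. 290.] [235 269] [276 309] [468.7 200.9] [68.  79.2] -88.7
sc blue [319. 249.] [307 233] [331 269] [399.5  59.6] [43.5 99.3] -58.5
sc blue [436.  84.] [419  72] [456  98] [ 349.1 -706.7] [ 85.8 169.1] -85.4
sc green [267. 311.] [240 283] [290 329] [467.3 178.4] [ 65.2 123.1] -89.0
```

View pics/s5.png

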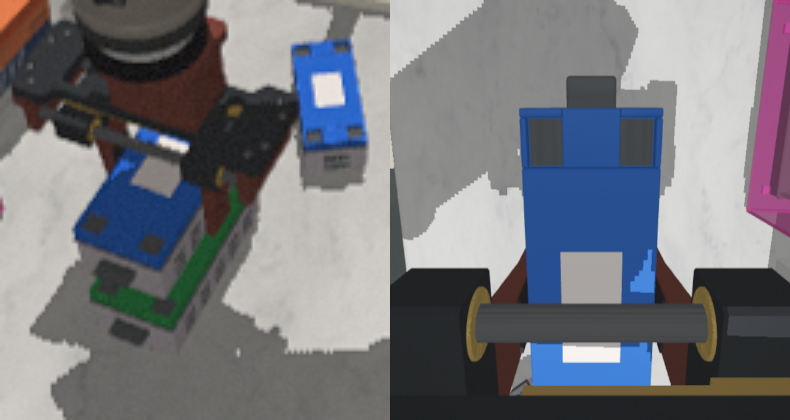

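The scene half shows the blue cassette hovering squarely over the green; alignment within about 1 mm by both views. Lower slowly.

```bash
python3 -m handwheel '[[[-0.005,-0.005,-0.05],[0,0,0],-1],[[-0.005,-0.005,-0.09],[0,0,0],-1],[[-0.005,-0.005,-0.13],[0,0,0],-1],[[-0.005,-0.005,-0.16],[0,0,0],-1],[[-0.005,-0.005,-0.16],[0,0,0],-1]]'
python3 -m handwheel '[[[0,0,-0.01],[0,0,0],-1],[[0,0,-0.02],[0,0,0],-1],[[0,0,-0.03],[0,0,0],-1],[[0,0,-0.03],[0,0,0],-1]]'
python3 -m handwheel '[[[0,0,-0.01],[0,0,0],-1],[[0,0,-0.02],[0,0,0],-1],[[0,0,-0.02],[0,0,0],-1]]'
```

```text
clock: 14.52
position: [0.4697, 0.1653, 0.0643]
tool_rot: [-2.193, -2.249, 0.001]
contact_force: [-1.3, -0.3, -3.5]
width: 0.064
finger_force: 30.0
clock: 15.02
position: [0.4699, 0.1653, 0.0616]
tool_rot: [-2.193, -2.249, 0.0]
contact_force: [-0.4, -0.4, -3.4]
width: 0.0639
finger_force: 30.0
clock: 15.4
position: [0.4699, 0.1653, 0.0596]
tool_rot: [-2.193, -2.249, 0.0]
contact_force: [0.3, 0.5, -3.5]
width: 0.064
finger_force: 30.0
```

```bash
python3 -m handwheel '[[[0,0,-0.01],[0,0,0],-1],[[0,0,-0.015],[0,0,0],-1],[[0,0,-0.015],[0,0,0],-1]]'
python3 -m handwheel '[[[0,0,-0.01],[0,0,0],-1],[[0,0,-0.015],[0,0,0],-1],[[0,0,-0.015],[0,0,0],-1]]'
```

```text
clock: 15.78
position: [0.4699, 0.1653, 0.0581]
tool_rot: [-2.193, -2.249, 0.0]
contact_force: [-0.4, -0.0, -3.6]
width: 0.0639
finger_force: 30.0
clock: 16.15
position: [0.4702, 0.1655, 0.0573]
tool_rot: [2.193, 2.249, 0.0]
contact_force: [-2.2, -1.9, 7.1]
width: 0.064
finger_force: 30.0
```

Contact at the seated height. Release and rise, then check.

```bash
python3 -m handwheel '[[[0,0,0.01],[0,0,0],-1],[[0,0,0.01],[0,0,0],-0.2],[[0,0,0.01],[0,0,0],1],[[0,0,0.01],[0,0,0],1],[[0,0,0.01],[0,0,0],1]]' 5
python3 -m handwheel '[[[0,0,0],[0,0,0],1],[[0,0,0.2],[0,0,0],1],[[0,0,0.6],[0,0,0],1],[[0,0,1.0],[0,0,0],1],[[0,0,1.0],[0,0,0],1]]'
python3 -m handwheel '[[[0,-0.3,0.3],[0,0,0],1],[[0,-0.6,0.5],[0,0,0],1],[[0,-1,0.5],[0,0,0],1],[[0,-1,0.5],[0,0,0],1]]'
python3 -m handwheel '[[[0,-0.3,0],[0,0,0],1],[[0,-0.6,0],[0,0,0],1],[[0,-1,0],[0,0,0],1],[[0,-1,0],[0,0,0],1],[[0,-1,0],[0,0,0],1]]'
python3 - <<'E'
from plant import bot,cams
from h import *
o=bot.get_obs();print(o['clock'],o['position'],o['width'],o['contact_force'])
T=cams.read_camera('top');S=cams.read_camera('scene')
cv2.imwrite('pics/s6.png',np.hstack([cv2.resize(S['img'][100:360,210:410],(400,520)),cv2.resize(T['img'][190:290,200:275],(390,520))])[:,:,::-1])
for n,c in(('top',T),('sc',S)):
  a=(c['intrinsics'],c['R'],c['t'])
  for col,z in(('blue',.103),('green',.054),('orange',.09)):
    for b in blobs(c['img'],col,15)[:4]:print(n,col,b.mean(0).round(),*rect(b,*a,z))
E
```

```text
clock: 16.77
position: [0.4701, 0.1655, 0.0577]
tool_rot: [2.193, 2.249, 0.001]
contact_force: [-0.6, 0.0, 0.1]
width: 0.0869
finger_force: 0.0
clock: 17.4
position: [0.4719, 0.1663, 0.1605]
tool_rot: [2.191, 2.247, 0.008]
contact_force: [0.4, 0.1, -0.7]
width: 0.0879
finger_force: 0.0
clock: 17.9
position: [0.4695, 0.0619, 0.2066]
tool_rot: [2.199, 2.243, -0.004]
contact_force: [-0.9, 0.3, -0.1]
width: 0.0878
finger_force: 0.0
clock: 18.52
position: [0.4698, -0.0333, 0.2071]
tool_rot: [-2.191, -2.25, -0.0]
contact_force: [-0.2, 0.6, -0.5]
width: 0.0878
finger_force: 0.0
18.525 [ 0.46979553 -0.03325131  0.20714811] 0.0878482861170544 [-0.22036609  0.60924489 -0.51376831]
top blue [243. 233.] [469.6 163.5] [ 64.1 139.2] -88.6
top blue [305. 257.] [410.6   9.1] [46.8 51.8] -57.8
top blue [636. 250.] [ 407.2 -768.8] [14.  14.9] -7.4
top orange [272. 140.] [709.8  88.2] [ 91.4 112.5] 88.4
top orange [453. 213.] [ 509.3 -349.4] [23.1 50.1] -78.1
top orange [438. 217.] [ 502.3 -312.6] [ 8.  23.7] 11.9
sc blue [266. 285.] [467.7 168.5] [ 67.  144.3] -88.7
sc blue [320. 253.] [408.1  41.9] [ 44.7 102.7] -58.4
sc blue [436.  85.] [ 356.1 -748.2] [ 88.4 174.3] -85.4
sc green [271. 310.] [441.7 180.4] [ 58.9 149.3] 66.8
sc orange [200. 222.] [709.2  76.9] [104.1 114.6] 88.3
sc orange [325. 203.] [ 462.9 -116.1] [28.5 47.7] 86.9
sc orange [ 66. 324.] [782.  411.7] [16.  31.8] 24.7
sc orange [ 67. 310.] [806.5 386.6] [28.3 35.6] -27.4
```

View pics/s6.png

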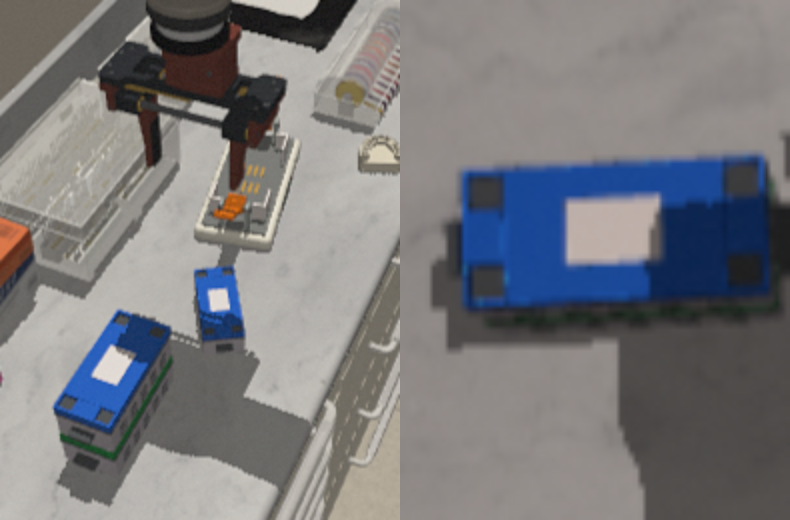

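The blue cassette sits flush and square on the green ((469.6,163.5) mm, -88.6°, against green at (470,163.4), -88.5°). The levers are still open and the gripper is clear.

```bash
python3 -c "
from plant import ticket
print(ticket.finish_job())"
```

```text
the job is handed in; nothing more can be done
None
```

The job is handed in: both levers are open and, in the last camera check, the blue cassette sat squarely on the green one, within about 1 mm in plan; the hand-in gave no verdict.

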